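# Shift the strap press into third gear

## Task

The strap press on the leather bench has a gear lever that stands somewhere in the left arm of its H-shaped gate. With the fingers only, never pinching the handle or ramming it, push the lever into the cross channel, across to the right, and then forward, away from the robot, until it is fully home in the third slot (forward right, beside the yellow plate with three dots). Leave the bottle, the thread spool and the awl where they are, and finish with the hand clear of everything.

Things in the scene. Friction and masses are not known exactly. Their poses are not given: they have to be found in the camera images.
- press: fixed strap press; origin on the bench under the middle of its green gearbox (150 x 140 mm in x, y; 106 mm high). x axis forward (away from the robot, turned up to 0.35 rad), y left, z up. A grey motor, top 97 mm above the bench, fills x = 75 to 227 mm; a roller stand 120 mm deep and 115 mm high fills y = -70 to -269 mm.
- gate (a point): centre of the H gate on the upper face of the aluminium plate (120 x 110 x 10 mm), 120 mm above the bench; axes as the press. Stem 10 mm thick. Cross channel along y through this point, arms along x at y = +20 and -20 mm ending at x = +36 and -36 mm, all 15 mm wide, inner corners rounded 6 mm. Slots: 1 forward left, 2 back left, 3 forward right (yellow, three dots), 4 back right.
- slot3 (a point): where the stem stands in the gate plate when it is home in the third slot: 27 mm forward and 20 mm right of point gate, same axes.
- handle (a point): middle of the lever's wooden handle, an upright barrel 30 mm thick (acts as 29 mm) and 60 mm long, 30 mm to either side of this point. It lies 155 mm from the pivot, which is 30 mm above the bench under the gate's centre. z along the lever; axes as the press when both joints are 0. Travel about 37 mm sideways and 46 mm fore and aft, either way.
- cross (a joint): sideways tilt of the lever about the pivot (rad): 0 upright, positive to the right (press -y); ends at -0.235 (left arm of the H) and +0.235 (right arm). It starts at the left. Stiff with friction, stays where it is left; moving the handle takes 2 to 5 N.
- stick (a joint): fore-and-aft tilt (rad): 0 in the cross channel, positive forward; ends at +0.30 (home in slot 1 or 3) and -0.30 (2 or 4). The lever crosses sideways only within about 0.04 of 0 (rounded corners help it in from about 0.08). Starts anywhere from -0.28 to 0.28. Stays where it is left; 2 to 5 N at the handle moves it.
- dye: bystander: closed brown bottle, 56 mm across, 170 mm tall, standing on the bench to the left of the gearbox; origin at the centre of its underside.
- spool: bystander: spool of dark waxed thread, 54 mm across, 90 mm tall, standing on the bench to the left of the gearbox; origin at the centre of its underside.
- awl: bystander: awl with a wooden handle, 150 mm long, lying on the bench between the robot and the gearbox; x axis along it.

How it is judged (in metres and radians):
On the way:
1. the lever has gone across to the right arm, in the cross channel (value of joint cross above 0.15 rad and value of joint stick between -0.15 and 0.15 rad).
At the end, for the whole second after the job is handed in: the lever rests in the third slot: tilted right by more than 0.17 rad and forward by more than 0.25 rad (of 0.30, about 8 mm at the handle), and bottle, spool and awl are within 15 mm of where they stood (value of joint cross between 0.17 and 0.28 rad and value of joint stick between 0.25 and 0.34 rad and velocity of joint stick between -0.05 and 0.05 rad/s and distance of each of dye, spool, awl from where it was at the start of the episode below 0.015 m); the robot touches nothing.
It fails at once if the handle is pinched (fingers press on two opposite sides of it at once, over 1.5 N each) ((contact force between the fingers and stick_c1 above 1.5 N and contact force between the fingers and stick_c2 above 1.5 N) or (contact force between the fingers and stick_c3 above 1.5 N and contact force between the fingers and stick_c4 above 1.5 N)).
It fails at once if the lever is rammed (fingers press on it with over 60 N) (contact force between the fingers and stick above 60 N).
It fails at once if the lever is pushed with the arm or the gripper's body instead of the fingers (over 3 N) (contact force between the arm and stick above 3 N).
It fails at once if the lever is forced through the tongue between the arms of the gate (value of joint cross between -0.08 and 0.08 rad and (value of joint stick above 0.15 rad or value of joint stick below -0.15 rad)).
It fails at once if bottle, spool or awl is pushed over 15 mm, lifted or tipped (distance of any of dye, spool, awl from where it was at the start of the episode above 0.015 m or angle between any of dye, spool's own z axis and vertical above 0.2 rad).
It also fails if it takes over 70 s, if anything falls off the work surface, if the arm or the gripper's body presses on something with over 40 N, if the wrist force passes 120 N, or if a joint passes its speed limit or range.

## Robot

A 6-joint arm with a two-finger parallel gripper is mounted at the origin on the work surface. World frame = base frame: x ahead of the robot, y to its left, z up, the work surface at z = 0. Lengths are in mm, angles in degrees, forces in N, time in s.
With the tool pointing down it reaches from about 350 to 875 mm from the base axis. Payload 4.2 kg.
Tool frame: the origin (TCP) lies at the very end of the fingers, on their centre line; the grasp point (between the pads) lies 19 mm behind it; z points along the fingers, y is the direction in which the jaws open and shut (so a half turn about z gives the same grasp; the last joint's range is limited). The gripper opens to 87 mm and grips with 3 to 60 N. Pads are 19 mm wide; open, the fingers measure 117 mm over their backs; the gripper's body (75 mm by 190 mm) begins 51 mm behind the grasp point.
Start: joints at [87.582, 22.042, 0.453, 0, -68.411, -14.817], TCP at [185.145, 596.926, 187.65] pointing down, gripper open.
Joint ranges: [-179.83, 179.83], [-69.29, 118.12], [-61.27, 80.66], [-181.25, 117.63], [-171.15, -9.14], [-177.46, 177.46]. Speed limits (degrees/s): [159.86, 159.86, 180, 180, 180, 180].

## Interface

Orientations are given as [roll, pitch, yaw] about the fixed x, y, z axes, in that order (R = Rz(yaw) Ry(pitch) Rx(roll)).
In Python, from cell import ctrl, optics, spotter gives the robot as it stands.
- The arm moves only by the tool play_rows, never from a script. Its argument "rows" is a list of rows, each an object with "travel": the shift along the tool's x, y, z in mm, a list of three; "twist": the turn about the tool's z in degrees; "hand": the opening, from 0 (shut) to 1 (fully open). A call has 1 to 20 rows; each row is the pose to reach, as a shift and turn from the pose measured when the call began, along the tool's axes at that moment; what a row does not reach only later rows make up. A row lasts 1/8 s, in which the tool goes at most 62.5 mm and 10.7 degrees, less where a joint would pass 70% of its speed; a pose out of reach is approached as far as the arm can. A call with a gripper value outside its range is refused whole. The fingers move at their own pace and stop on an object; "newtons" is the grip in N (left out, the last holds). Time passes only in rows, so rows that repeat a pose let the fingers close. It gives the time, the measured TCP pose, the force and the opening at its end, in the units of the state.
- ctrl.sense(): the state, without advancing time (a new reading comes with each control period).
- optics.snapshot(name): name is "side" or "top"; returns (picture, depth): 384x512x3 uint8, blue, green, red; 384x512 float32, mm along the optical axis (not along the pixel's ray), 0 where there is no reading.
- optics.camera_params(name): a dict with "fx", "fy", "cx", "cy" (pixels), "rvec" (rotation vector, rad) and "tvec" (3), from world to camera coordinates, as OpenCV has them. Camera axes: x right, y down, z forward; pixel columns grow to the right and rows downward; lengths in mm; the calibration is good to about 2 mm. A picture is of the moment at which its call begins. camera_params takes no time and is no camera call.
- ctrl.job_done(): hands the job in, once; it reports no verdict.
Trained networks look in the newest picture that a camera, given by its name, has taken for a name from the list of things; names that differ only in an ending like _2 or _b are one class to them, and where a whole thing is asked for, a point or a joint stands for the part that bears it (a point fixed in the world has none). Each returns a list of dicts, best first, with "conf" (0 to 1); they miss things now and then, are a little off and sometimes report something else, mostly with a low value. They report only what shows in the picture. A call takes as long as a camera call.
- spotter.find_in(camera, query): "box" ([centre column, centre row, width, height] in pixels, round what is visible of it).
- spotter.outline_of(camera, query): "region" (384x512 bool, what is visible of it) and "box" ([centre column, centre row, width, height] in pixels, round what is visible of it).
- spotter.pinpoint(camera, query): "pixel" ([row, column] in pixels: a listed point, or the origin of a listed thing).
The state is a dict: "t": time; "joint_positions": joint angles; "joint_velocities": joint speeds; "tau": joint torques, N m; "position": TCP position; "tcp_rot": TCP orientation; "wrist_force": force on the tool from outside, world axes, zero at the start; "ft_torque": the same for the moment, N m; "grip_width": finger opening in mm.
Only numpy, scipy, OpenCV 4.12 (cv2) and the standard library are available. Lean on these libraries where they do the work, as an engineer would, in place of code of your own. Each camera call takes 0.05 s, during which the arm holds its last target.

## Working session

There is one attempt and no reset: what is moved stays moved. The work goes in short steps, Python scripts to look and compute and a tool call to move; the robot and the scene stay as the last step left them, time stands still between calls to the robot, and variables do not carry over. Pictures are saved under pics/ and viewed, and the job is handed in when it is done.

Besides the shell and the picture viewer there is one more tool, called after "Call:" as name(argument=value, ...) on one line, values as JSON. play_rows: Moves the arm, as the interface text tells. Its arguments: {"type":"object","properties":{"rows":{"type":"array","items":{"type":"object","properties":{"travel":{"type":"array","items":{"type":"number"}},"twist":{"type":"number"},"hand":{"type":"number"}}}},"newtons":{"type":"number"}},"required":["rows"]}

```bash
mkdir -p pics; cat > h.py <<'E'
import numpy as np,cv2
from cell import ctrl,optics,spotter
def cam(n):
    p=optics.camera_params(n);R=cv2.Rodrigues(np.array(p['rvec'],float))[0];return p,R,np.array(p['tvec'],float).ravel()
def ray(n,row,col):
    p,R,t=cam(n);d=R.T@np.array([(col-p['cx'])/p['fx'],(row-p['cy'])/p['fy'],1]);return -R.T@t,d
def atz(n,row,col,z):
    o,d=ray(n,row,col);return o+d*(z-o[2])/d[2]
def atd(n,row,col,dep):
    o,d=ray(n,row,col);return o+d*dep
def proj(n,P):
    p,R,t=cam(n);c=R@np.array(P,float)+t;return (c[0]/c[2]*p['fx']+p['cx'],c[1]/c[2]*p['fy']+p['cy'])
E
python3 - <<'E'
from h import *
print(ctrl.sense())
for n in ['side','top']:
    im,d=optics.snapshot(n);cv2.imwrite(f'pics/{n}0.png',im);np.save(f'{n}0.npy',d)
    print(n,-cam(n)[1].T@cam(n)[2])
    for q in ['press','gate','slot3','handle','dye','spool','awl']:
        r=spotter.pinpoint(n,q);print(q,[(x['pixel'],round(x['conf'],2)) for x in r[:2]])
E
```

```text
{'t': 0.0, 'joint_positions': array([ 8.75825135e+01,  2.20908987e+01,  3.79148209e-01, -3.17149315e-02,
       -6.84103337e+01, -1.48193202e+01]), 'joint_velocities': array([ 0.04721171, -0.08805366,  0.00338603,  0.08006498,  0.04603769,
       -0.02094768]), 'tau': array([-1.29868572e-04, -3.90662026e+01,  1.87402815e+01,  4.21992704e+00,
        1.10156063e-02, -1.91166191e-04]), 'position': array([184.94080845, 596.29178763, 186.54686512]), 'tcp_rot': array([ 1.79874437e+02, -2.74154461e-03, -1.72485049e+01]), 'wrist_force': array([-0.43651024, -0.40715249,  0.26729035]), 'ft_torque': array([-0.03949246, -0.02604083,  0.01088297]), 'grip_width': 87.04044725428083}
side [ 404.82283679 -671.60581608  803.81606681]
press [([228.7, 261.0], 0.61), ([170.6, 241.5], 0.2)]
gate [([172.2, 242.8], 0.58)]
slot3 [([195.7, 278.0], 0.8)]
handle [([162.1, 270.6], 0.84)]
dye [([180.0, 209.3], 0.72)]
spool [([173.3, 240.6], 0.64)]
awl []
top [ 433.58471695   85.89170898 1201.68480919]
press [([173.4, 267.5], 0.91)]
gate [([165.4, 268.5], 0.87)]
slot3 [([148.7, 273.4], 0.79)]
handle [([150.4, 255.1], 0.73)]
dye [([215.2, 191.7], 0.82)]
spool [([179.2, 181.8], 0.62)]
awl [([233.0, 285.4], 0.6)]
```

View pics/side0.png

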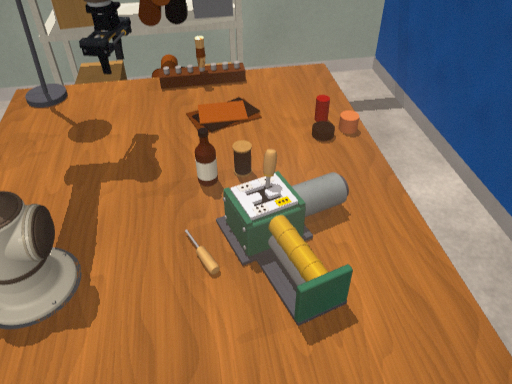

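View pics/top0.png

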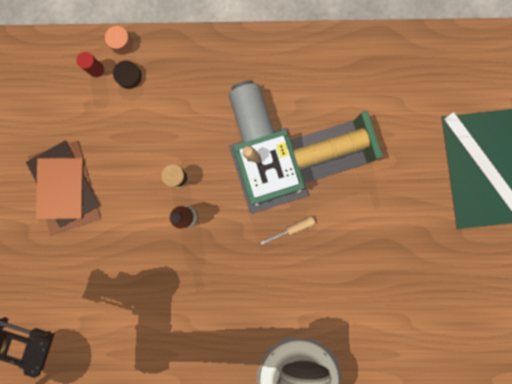

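```bash
python3 - <<'E'
from h import *
d=np.load('top0.npy')
for nm,(r,c),z in [('gate',(165.4,268.5),120),('slot3',(148.7,273.4),120),('handle',(150.4,255.1),180),('dye',(215.2,191.7),0),('spool',(179.2,181.8),0),('awl',(233,285.4),8),('press',(173.4,267.5),0)]:
    print(nm,atz('top',r,c,z).round(1),'depthpt',atd('top',r,c,d[int(round(r)),int(round(c))]).round(1))
for nm,(r,c),z in [('gate',(172.2,242.8),120),('slot3',(195.7,278),120),('handle',(162.1,270.6),180)]:
    print(nm,atz('side',r,c,z).round(1))
E
python3 - <<'E'
import cv2
for n,(a,b,c,e) in {'side':(90,290,140,380),'top':(90,290,140,380)}.items():
    im=cv2.imread(f'pics/{n}0.png')[a:b,c:e];cv2.imwrite(f'pics/{n}0z.png',cv2.resize(im,None,fx=3,fy=3,interpolation=2))
E
```

```text
gate [542.   73.1 120. ] depthpt [543.1  73.  109. ]
slot3 [582.2  61.  120. ] depthpt [581.8  61.1 122.5]
handle [570.4 103.9 180. ] depthpt [568.9 103.7 191.3]
dye [423.1 276.3   0. ] depthpt [424.  260.8  97.8]
spool [519.  303.1   0. ] depthpt [512.7 287.   89.1]
awl [375.2  29.1   8. ] depthpt [375.4  29.3  12.7]
press [532.7  74.5   0. ] depthpt [522.7  75.7 120.6]
gate [504.5 158.5 120. ]
slot3 [571.9  60.  120. ]
handle [563.7 110.6 180. ]
```

View pics/side0z.png

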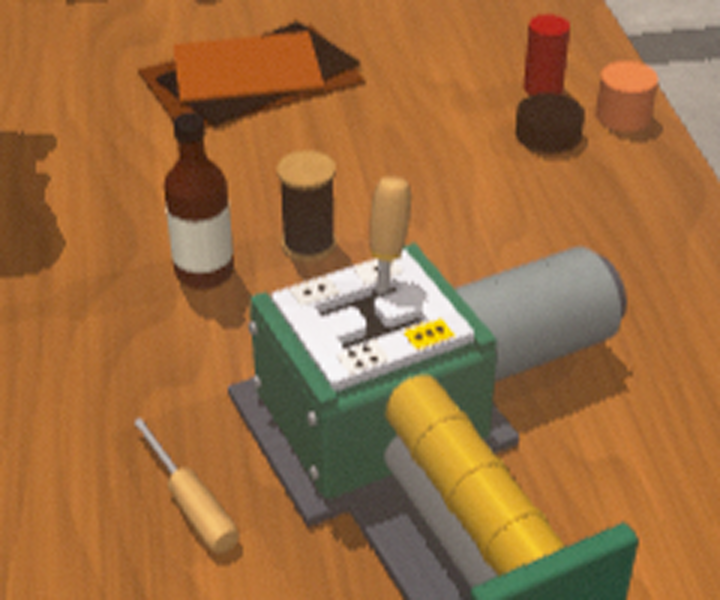

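View pics/top0z.png

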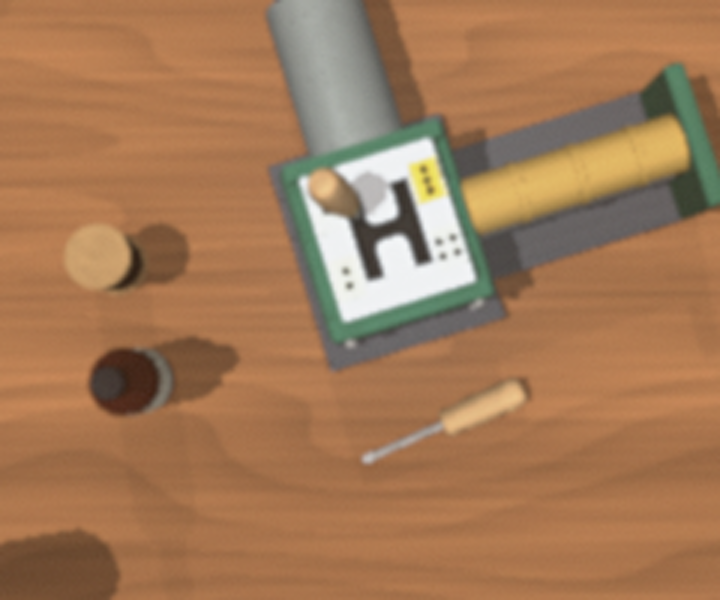

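The lever stands in the forward-left arm (slot 1): handle at about (252,152) in top, stem foot at about (268,185) in side. The H centre is near (270,166) in top. Next I fit the plate for pose and yaw, and the handle for the joint angles.

```bash
cat >> h.py <<'E'
def lever(g,yaw,cr,st,L=155):
    # pivot under gate centre, z=30 ; direction
    d=np.array([np.tan(st),-np.tan(cr),1]);d/=np.linalg.norm(d)
    c,s=np.cos(yaw),np.sin(yaw)
    d=np.array([c*d[0]-s*d[1],s*d[0]+c*d[1],d[2]])
    return np.array([g[0],g[1],30])+d*L
E
python3 - <<'E'
from h import *
im=cv2.imread('pics/top0.png');d=np.load('top0.npy')
h=cv2.cvtColor(im,cv2.COLOR_BGR2HSV)
m=np.zeros(im.shape[:2],np.uint8);sub=((h[...,1]<40)&(h[...,2]>170))
m[125:210,230:310]=sub[125:210,230:310]*255
m=cv2.morphologyEx(m,cv2.MORPH_OPEN,np.ones((2,2)))
n,l,s,_=cv2.connectedComponentsWithStats(m);k=1+np.argmax(s[1:,4]);ys,xs=np.nonzero(m)
P=np.array([atz('top',y,x,120)[:2] for y,x in zip(ys,xs)],np.float32)
r=cv2.minAreaRect(P);print('plate rect',r)
# green outline too (top 106? frame)
m2=np.zeros_like(m);g=((h[...,0]>60)&(h[...,0]<90)&(h[...,1]>80));m2[110:215,225:310]=g[110:215,225:310]*255
# depth points in height bands
H,W=d.shape;yy,xx=np.mgrid[0:H,0:W];p,R,t=cam('top')
C=np.stack([(xx-p['cx'])/p['fx']*d,(yy-p['cy'])/p['fy']*d,d],-1)-t;Wd=C@R
box=(Wd[...,0]>430)&(Wd[...,0]<660)&(Wd[...,1]>-20)&(Wd[...,1]<170)&(d>0)
b=box&(Wd[...,2]>114)&(Wd[...,2]<128);Q=Wd[b];print('plate depth rect',cv2.minAreaRect(Q[:,:2].astype(np.float32)),np.median(Q[:,2]))
b=box&(Wd[...,2]>150);Q=Wd[b];print('lever pts',len(Q),Q.mean(0),Q[:,2].max(),Q.min(0),Q.max(0))
Q2=Q[Q[:,2]>195];print('top',len(Q2),Q2.mean(0))
E
```

```text
plate rect ((560.2384643554688, 77.48684692382812), (169.8179473876953, 112.35547637939453), 16.73519515991211)
plate depth rect ((544.2832641601562, 59.58255386352539), (148.24441528320312, 157.18051147460938), 17.117916107177734) 120.2705210120166
lever pts 207 [560.39513692 113.87942095 195.4202001 ] 212.48719655585302 [546.64937771  95.38684355 152.02152841] [577.93107781 132.76324496 212.48719656]
top 137 [563.41848901 118.3408565  204.99898973]
```

```bash
python3 - <<'E'
from h import *
from scipy.optimize import minimize
im=cv2.imread('pics/top0.png');d=np.load('top0.npy')
g0=atz('top',166.3,270,120);print('H centre',g0)
gray=cv2.cvtColor(im,cv2.COLOR_BGR2GRAY).astype(float)
p,R,t=cam('top')
def H(q,yaw):
    # sample gate-plane points: inside slots (dark) vs. plate (bright); skip regions near slot1/handle
    xs,ys=np.meshgrid(np.arange(-52,53,2.),np.arange(-50,51,2.))
    xs=xs.ravel();ys=ys.ravel()
    ins=((abs(ys)<20)&(abs(xs)<7.5))|((abs(abs(ys)-20)<7.5)&(abs(xs)<36))
    k=~((xs>0)&(ys>-8))&~((xs>5)&(ys<-30))
    xs,ys,ins=xs[k],ys[k],ins[k]
    c,s=np.cos(yaw),np.sin(yaw)
    P=np.stack([q[0]+c*xs-s*ys,q[1]+s*xs+c*ys,np.full(len(xs),120.)],1)
    C=P@R.T+t;u=C[:,0]/C[:,2]*p['fx']+p['cx'];v=C[:,1]/C[:,2]*p['fy']+p['cy']
    val=cv2.remap(gray.astype(np.float32),u.astype(np.float32)[None],v.astype(np.float32)[None],1)[0]
    return val[ins].mean()-val[~ins].mean()
best=min((H((g0[0]+a,g0[1]+b),y),a,b,y) for a in range(-12,13,2) for b in range(-12,13,2) for y in np.arange(0.2,0.4,.02))
r=minimize(lambda v:H(v[:2],v[2]),[g0[0]+best[1],g0[1]+best[2],best[3]],method='Nelder-Mead');print(r.x,r.fun)
g=r.x[:2];yaw=r.x[2]
# lever: fit tip
Wd=None
H_,W_=d.shape;yy,xx=np.mgrid[0:H_,0:W_]
C=np.stack([(xx-p['cx'])/p['fx']*d,(yy-p['cy'])/p['fy']*d,d],-1)-t;Wd=C@R
box=(abs(Wd[...,0]-545)<90)&(abs(Wd[...,1]-85)<80)&(Wd[...,2]>203)&(d>0);T=Wd[box].mean(0);print('top',T)
def loc(P):
    dx,dy=P[0]-g[0],P[1]-g[1];c,s=np.cos(yaw),np.sin(yaw);return np.array([c*dx+s*dy,-s*dx+c*dy,P[2]])
l=loc(T);print('loc top',l,'stick',np.arctan2(l[0],l[2]-30),'cross',np.arctan2(-l[1],l[2]-30))
h=atz('top',150.4,255.1,178);l=loc(h);print('loc handle top',l,np.arctan2(l[0],148),np.arctan2(-l[1],148))
h=atz('side',162.1,270.6,178);l=loc(h);print('loc handle side',l)
for n in ['top','side']:
    i=cv2.imread(f'pics/{n}0.png')[90:290,140:380];i=cv2.resize(i,None,fx=3,fy=3,interpolation=2)
    def pt(P,col):
        u,v=proj(n,P);cv2.circle(i,(int((u-140)*3),int((v-90)*3)),3,col,-1)
    c,s=np.cos(yaw),np.sin(yaw)
    for x,y in [(0,0),(36,20),(-36,20),(36,-20),(-36,-20),(60,55),(-60,55),(60,-55),(-60,-55)]:
        pt([g[0]+c*x-s*y,g[1]+s*x+c*y,120],(0,0,255))
    l_=loc(T);cr,st=-.235,np.arctan2(l_[0],l_[2]-30)
    for L in [92,125,155,185]: pt(lever(g,yaw,cr,st,L),(255,0,0))
    cv2.imwrite(f'pics/{n}ov.png',i)
E
```

```text
H centre [539.77745485  69.52867818 120.        ]
[5.41307301e+02 7.30864470e+01 2.83609577e-01] -145.01983642578125
top [564.36339042 119.57489004 207.33567014]
loc top [ 35.14356466  38.17968617 207.33567014] stick 0.19564050809669434 cross -0.21205920343397353
loc handle top [ 36.8354564   21.41057397 178.        ] 0.24393200749105004 -0.14366932345482428
loc handle side [ 33.17638535  32.04527485 178.        ]
```

View pics/topov.png

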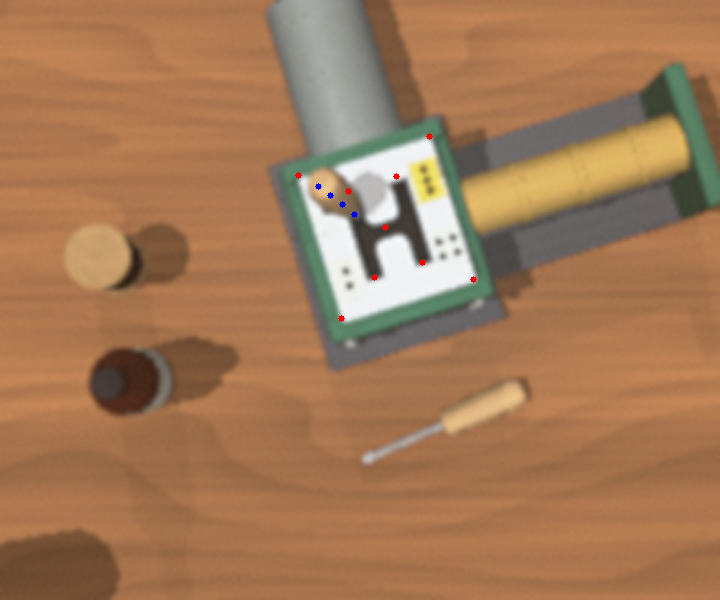

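View pics/sideov.png

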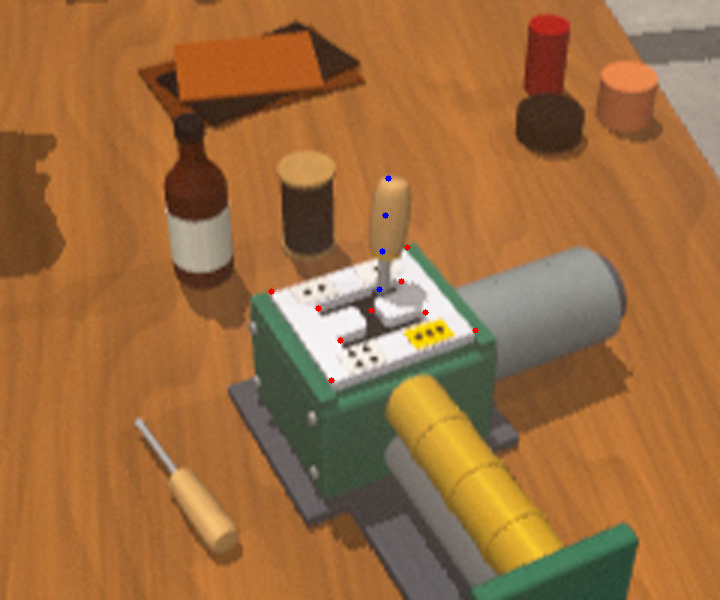

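Overlay matches within 2–3 mm: gate at about (541,72.5), yaw 16.5°, stick about +0.2. The plan is to close the fingers, push the lever back from the front, then right from its left side, then forward from behind, with the TCP at z≈158.

```bash
cat >> h.py <<'E'
G=np.array([541.,72.5]);YAW=np.radians(16.5)
def toworld(x,y,z):
    c,s=np.cos(YAW),np.sin(YAW);return np.array([G[0]+c*x-s*y,G[1]+s*x+c*y,z])
def tolocal(P):
    dx,dy=P[0]-G[0],P[1]-G[1];c,s=np.cos(YAW),np.sin(YAW);return np.array([c*dx+s*dy,-s*dx+c*dy,P[2]])
def shift(x,y,z):
    from scipy.spatial.transform import Rotation as Ro
    S=ctrl.sense();R=Ro.from_euler('xyz',S['tcp_rot'],degrees=True).as_matrix()
    return (R.T@(toworld(x,y,z)-S['position'])).round(1)
def st():
    S=ctrl.sense();print('t',S['t'],'loc',tolocal(S['position']).round(1),'rot',S['tcp_rot'].round(1),'F',S['wrist_force'].round(1),'w',round(S['grip_width'],1))
E
python3 -c "
from h import *
st();print(shift(90,36,255),shift(90,36,158))"
```

```text
t 0.8 loc [-192.3  603.9  187.7] rot [180.    0.  -17.2] F [0.8 0.1 0. ] w 87.3
[550.1 315.5 -67.3] [550.1 315.5  29.7]
```

Call:
play_rows(newtons=20, rows=[{"travel":[0,0,-30],"twist":0,"hand":0},{"travel":[0,0,-67],"twist":-5,"hand":0},{"travel":[30,17,-67],"twist":-10,"hand":0},{"travel":[65,37,-67],"twist":-15,"hand":0},{"travel":[100,57,-67],"twist":-20,"hand":0},{"travel":[135,77,-67],"twist":-25,"hand":0},{"travel":[170,97,-67],"twist":-30,"hand":0},{"travel":[205,118,-67],"twist":-33.7,"hand":0},{"travel":[240,138,-67],"twist":-33.7,"hand":0},{"travel":[275,158,-67],"twist":-33.7,"hand":0},{"travel":[310,178,-67],"twist":-33.7,"hand":0},{"travel":[345,198,-67],"twist":-33.7,"hand":0},{"travel":[380,218,-67],"twist":-33.7,"hand":0},{"travel":[415,238,-67],"twist":-33.7,"hand":0},{"travel":[450,258,-67],"twist":-33.7,"hand":0},{"travel":[485,278,-67],"twist":-33.7,"hand":0},{"travel":[520,298,-67],"twist":-33.7,"hand":0},{"travel":[550,315.5,-67],"twist":-33.7,"hand":0},{"travel":[550,315.5,-67],"twist":-33.7,"hand":0}])

```text
t: 3.18
position: [618.0, 130.9, 253.9]
tcp_rot: [180.0, 0.1, 16.3]
wrist_force: [0.1, -0.3, 0.7]
grip_width: 0.7
```

```bash
python3 -c "
from h import *
st();print(shift(90,36,158))
for n in ['side','top']:
    im,d=optics.snapshot(n);cv2.imwrite(f'pics/{n}1.png',cv2.resize(im[60:290,140:400],None,fx=2.5,fy=2.5))
"
```

```text
t 3.175 loc [ 90.4  34.1 253.9] rot [1.80e+02 1.00e-01 1.63e+01] F [ 0.1 -0.3  0.7] w 0.7
[-0.3 -1.9 95.9]
```

View pics/side1.png

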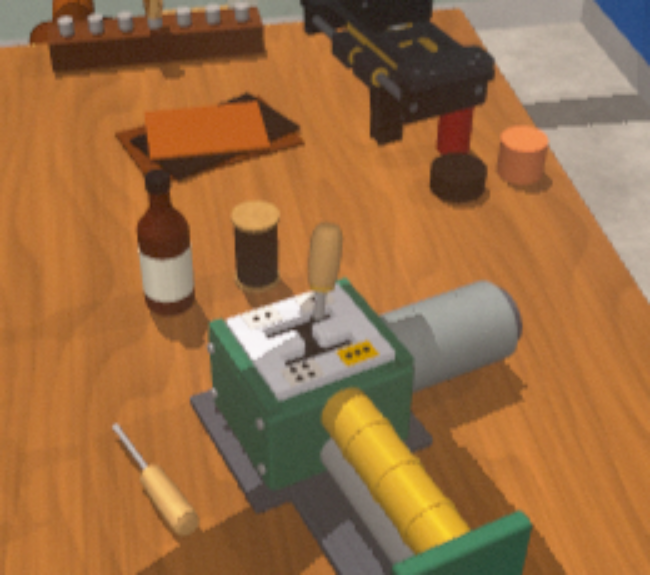

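Fingers are shut, hovering ahead of the handle (finger at (385,120), handle at (325,255) in this crop). Now I lower them.

Call:
play_rows(rows=[{"travel":[0,-2,30],"twist":0,"hand":0},{"travel":[0,-2,60],"twist":0,"hand":0},{"travel":[0,-2,85],"twist":0,"hand":0},{"travel":[0,-2,96],"twist":0,"hand":0},{"travel":[-5,-2,96],"twist":0,"hand":0},{"travel":[-10,-2,96],"twist":0,"hand":0},{"travel":[-15,-2,96],"twist":0,"hand":0},{"travel":[-15,-2,96],"twist":0,"hand":0}])

```text
t: 4.28
position: [601.7, 130.2, 159.3]
tcp_rot: [-180.0, -0.0, 16.4]
wrist_force: [-0.5, 0.3, 1.3]
grip_width: 0.4
```

```bash
python3 -c "
from h import *
st();print(shift(24,36,158))
for n in ['side','top']:
    im,d=optics.snapshot(n);cv2.imwrite(f'pics/{n}2.png',cv2.resize(im[90:250,200:360],None,fx=3.5,fy=3.5))
"
```

```text
t 4.275 loc [ 74.6  38.  159.3] rot [-180.    -0.    16.4] F [-0.5  0.3  1.3] w 0.4
[-50.6   2.1   1.3]
```

View pics/side2.png

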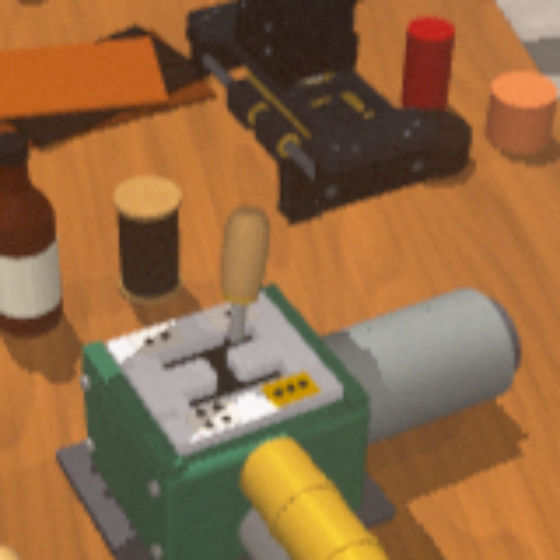

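```bash
python3 -c "
from h import *
print(proj('side',ctrl.sense()['position']),proj('side',toworld(33,36,178)))
"
```

```text
(np.float64(284.81235684358256), np.float64(162.3628951178822)) (np.float64(269.5753536665404), np.float64(161.3268871244415))
```

View pics/top2.png

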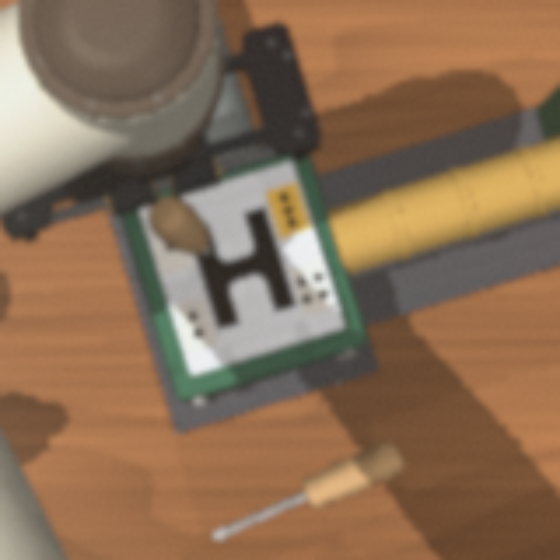

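```bash
python3 -c "
from h import *
im,d=optics.snapshot('side')
cv2.imwrite('pics/side3.png',cv2.resize(im[60:200,220:360],None,fx=4,fy=4))
for r,c in [(150,284),(145,284),(140,286),(130,284),(120,280),(130,300),(130,320),(155,284),(160,284)]:
    P=atd('side',r,c,d[r,c]);print(r,c,im[r,c],tolocal(P).round(0))
for p in [(74.6,38,159),(37,-57,230),(112,-57,230),(37,133,230),(65,23,159)]: print(p,np.round(proj('side',toworld(*p)),0))
"
```

```text
150 284 [29 42 58] [ 66.  30. 204.]
145 284 [29 42 57] [ 64.  26. 221.]
140 286 [27 38 52] [ 67.  24. 235.]
130 284 [ 49 101 128] [ 48.   2. 280.]
120 280 [ 40  89 117] [ 51.  25. 291.]
130 300 [46 51 62] [ 59. -44. 304.]
130 320 [39 47 62] [ 98. -58. 301.]
155 284 [ 64 125 200] [194. 249.  -2.]
160 284 [ 61 124 198] [181. 224.   0.]
(74.6, 38, 159) [285. 162.]
(37, -57, 230) [292. 166.]
(112, -57, 230) [323. 156.]
(37, 133, 230) [253. 121.]
(65, 23, 159) [284. 167.]
```

View pics/side3.png

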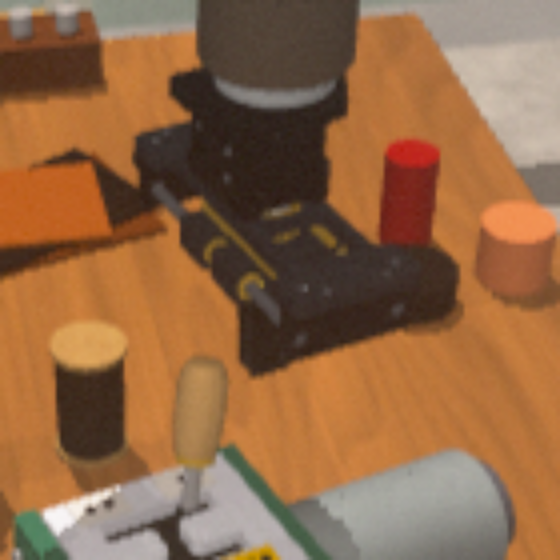

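```bash
python3 -c "
from h import *
p,R,t=cam('side');
def cloud(d):
    yy,xx=np.mgrid[0:384,0:512];C=np.stack([(xx-p['cx'])/p['fx']*d,(yy-p['cy'])/p['fy']*d,d],-1)-t;return C@R
W=cloud(np.load('side0.npy'));print('start tcp proj',proj('side',[185,597,187.6]))
m=(abs(W[...,0]-185)<120)&(abs(W[...,1]-597)<120)&(W[...,2]>100);
z=W[m][:,2];print('start z sorted',np.sort(z)[:30:3].round(0))
im,d=optics.snapshot('side');W=cloud(d);P=ctrl.sense()['position']
m=(abs(W[...,0]-P[0])<30)&(abs(W[...,1]-P[1])<30)&(W[...,2]>120)&(d>0)
ys,xs=np.nonzero(m)
o=np.argsort(W[m][:,2])[:40:2];print([(ys[i],xs[i],W[ys[i],xs[i]].round(0).tolist()) for i in o])
im,d=optics.snapshot('top');
a=cv2.imread('pics/side0.png');cv2.imwrite('pics/s0g.png',cv2.resize(a[0:120,60:180],None,fx=5,fy=5))
"
```

```text
start tcp proj (np.float64(116.30426569087493), np.float64(75.73515215178163))
start z sorted [219. 220. 221. 222. 222. 223. 224. 224. 225. 225.]
[(np.int64(176), np.int64(277), [584.0, 129.0, 120.0]), (np.int64(180), np.int64(279), [585.0, 112.0, 121.0]), (np.int64(167), np.int64(275), [574.0, 108.0, 167.0]), (np.int64(163), np.int64(276), [577.0, 112.0, 174.0]), (np.int64(164), np.int64(275), [572.0, 103.0, 179.0]), (np.int64(163), np.int64(275), [573.0, 105.0, 181.0]), (np.int64(162), np.int64(275), [573.0, 105.0, 183.0]), (np.int64(161), np.int64(275), [573.0, 106.0, 185.0]), (np.int64(159), np.int64(276), [576.0, 108.0, 189.0]), (np.int64(158), np.int64(275), [573.0, 109.0, 192.0]), (np.int64(153), np.int64(282), [593.0, 123.0, 193.0]), (np.int64(152), np.int64(291), [614.0, 123.0, 193.0]), (np.int64(152), np.int64(290), [611.0, 122.0, 194.0]), (np.int64(152), np.int64(289), [609.0, 123.0, 194.0]), (np.int64(152), np.int64(282), [593.0, 125.0, 194.0]), (np.int64(153), np.int64(286), [601.0, 120.0, 194.0]), (np.int64(151), np.int64(291), [614.0, 124.0, 195.0]), (np.int64(154), np.int64(276), [578.0, 119.0, 195.0]), (np.int64(151), np.int64(290), [612.0, 124.0, 196.0]), (np.int64(156), np.int64(276), [576.0, 111.0, 196.0])]
```

View pics/s0g.png

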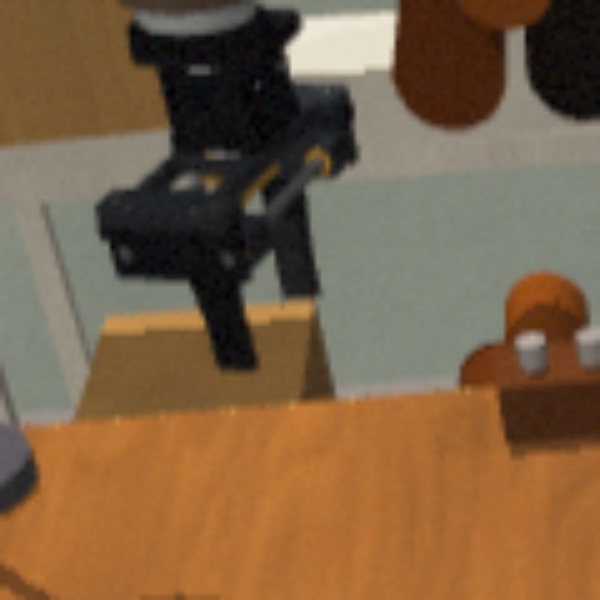

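```bash
python3 -c "
from h import *
im,d=optics.snapshot('side')
for c in (290,300,310,320,330):
    print(c,[(r,tolocal(atd('side',r,c,d[r,c])).round(0).tolist()) for r in range(126,158,3)])
for c in (284,):
    print(c,[(r,tolocal(atd('side',r,c,d[r,c])).round(0).tolist()) for r in range(126,158,2)])
im,d=optics.snapshot('top')
# calibration check: spot heights top of known things
for nm,q in [('roller','press')]: pass
"
```

```text
290 [(126, [49.0, -21.0, 303.0]), (129, [43.0, -32.0, 304.0]), (132, [37.0, -42.0, 305.0]), (135, [37.0, -43.0, 298.0]), (138, [37.0, -44.0, 292.0]), (141, [37.0, -44.0, 285.0]), (144, [37.0, -45.0, 278.0]), (147, [37.0, -45.0, 270.0]), (150, [80.0, 26.0, 202.0]), (153, [216.0, 251.0, -3.0]), (156, [206.0, 234.0, -0.0])]
300 [(126, [66.0, -32.0, 305.0]), (129, [61.0, -40.0, 304.0]), (132, [56.0, -49.0, 303.0]), (135, [51.0, -58.0, 304.0]), (138, [50.0, -60.0, 297.0]), (141, [53.0, -56.0, 287.0]), (144, [58.0, -49.0, 273.0]), (147, [58.0, -50.0, 267.0]), (150, [250.0, 248.0, -2.0]), (153, [243.0, 236.0, -3.0]), (156, [234.0, 222.0, -2.0])]
310 [(126, [85.0, -41.0, 304.0]), (129, [78.0, -51.0, 305.0]), (132, [74.0, -58.0, 303.0]), (135, [74.0, -60.0, 297.0]), (138, [77.0, -55.0, 286.0]), (141, [82.0, -50.0, 274.0]), (144, [83.0, -48.0, 265.0]), (147, [284.0, 246.0, -0.0]), (150, [275.0, 232.0, 1.0]), (153, [269.0, 221.0, -1.0]), (156, [261.0, 208.0, -1.0])]
320 [(126, [-342.0, -675.0, 804.0]), (129, [97.0, -59.0, 305.0]), (132, [98.0, -59.0, 297.0]), (135, [102.0, -54.0, 285.0]), (138,
[... 273 characters left out ...]
, 251.0, 30.0]), (135, [358.0, 252.0, 18.0]), (138, [359.0, 251.0, 7.0]), (141, [357.0, 246.0, -1.0]), (144, [349.0, 235.0, -3.0]), (147, [341.0, 222.0, -3.0]), (150, [331.0, 207.0, -1.0]), (153, [326.0, 198.0, -5.0]), (156, [315.0, 183.0, -3.0])]
284 [(126, [52.0, 8.0, 285.0]), (128, [49.0, 4.0, 284.0]), (130, [49.0, 4.0, 279.0]), (132, [46.0, -3.0, 279.0]), (134, [42.0, -10.0, 279.0]), (136, [42.0, -11.0, 275.0]), (138, [64.0, 28.0, 239.0]), (140, [63.0, 26.0, 235.0]), (142, [63.0, 26.0, 229.0]), (144, [64.0, 26.0, 224.0]), (146, [65.0, 27.0, 217.0]), (148, [64.0, 26.0, 212.0]), (150, [64.0, 26.0, 207.0]), (152, [66.0, 28.0, 199.0]), (154, [66.0, 28.0, 194.0]), (156, [191.0, 243.0, -1.0])]
```

The depth readings show the finger tip at z≈193 and the body's underside at 264. That 71 mm gap matches the hand's geometry, but the reported TCP z (159) is about 33 mm too low, and it was at the start too (219 against 187). x and y agree. I trust the camera for z and go lower, then check again.

Call:
play_rows(rows=[{"travel":[4,0,12],"twist":0,"hand":0},{"travel":[4,0,24],"twist":0,"hand":0},{"travel":[4,0,32],"twist":0,"hand":0},{"travel":[4,0,32],"twist":0,"hand":0}])

```text
t: 5.12
position: [605.0, 131.0, 124.9]
tcp_rot: [180.0, 0.2, 16.4]
wrist_force: [-0.8, -0.1, 0.9]
grip_width: 0.1
```

```bash
cat >> h.py <<'E'
def look(k,w=1):
    st()
    p,R,t=cam('side');im,d=optics.snapshot('side')
    yy,xx=np.mgrid[0:384,0:512];C=np.stack([(xx-p['cx'])/p['fx']*d,(yy-p['cy'])/p['fy']*d,d],-1)-t;W=C@R
    im2,d2=optics.snapshot('top')
    a=cv2.resize(im[90:250,200:360],None,fx=2.5,fy=2.5);b=cv2.resize(im2[90:250,190:350],None,fx=2.5,fy=2.5)
    cv2.imwrite(f'pics/both{k}.png',np.hstack([a,b]))
    return im,d,W,im2,d2
E
python3 -c "
from h import *
im,d,W,_,_=look(3)
P=tolocal(ctrl.sense()['position'])
L=np.array([tolocal(q) for q in W.reshape(-1,3)]).reshape(W.shape)
m=(abs(L[...,0]-P[0])<13)&(abs(L[...,1]-P[1]+5)<18)&(L[...,2]>125)&(d>0)
print(np.sort(L[m][:,2])[:20].round(0), L[m][:,0].min(),L[m][:,0].max())
for n in ('top','side'): print(n,spotter.pinpoint(n,'handle')[:1])
"
```

```text
t 5.125 loc [ 78.   37.9 124.9] rot [180.    0.2  16.4] F [-0.8 -0.1  0.9] w 0.1
[158. 158. 159. 159. 159. 159. 160. 160. 161. 161. 161. 161. 162. 162.
 162. 162. 163. 164. 164. 164.] 65.9566626441815 91.80950879087527
top [{'pixel': [153.4, 250.2], 'conf': 0.8}]
side [{'pixel': [161.7, 270.5], 'conf': 0.63}]
```

View pics/both3.png

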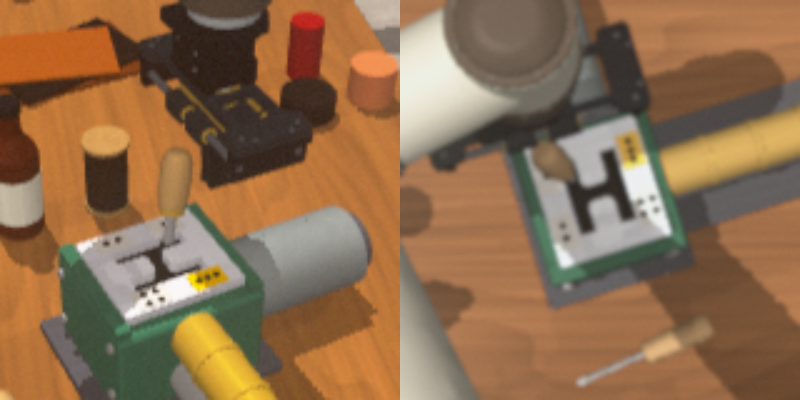

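Tip is now at z≈158 by depth, and body underside ≈229 is clear of the handle top at 213. I push back.

Call:
play_rows(rows=[{"travel":[-5,0,0],"twist":0,"hand":0},{"travel":[-10,0,0],"twist":0,"hand":0},{"travel":[-13,0,0],"twist":0,"hand":0},{"travel":[-16,0,0],"twist":0,"hand":0},{"travel":[-19,0,0],"twist":0,"hand":0},{"travel":[-22,0,0],"twist":0,"hand":0},{"travel":[-25,0,0],"twist":0,"hand":0},{"travel":[-28,0,0],"twist":0,"hand":0},{"travel":[-31,0,0],"twist":0,"hand":0},{"travel":[-34,0,0],"twist":0,"hand":0},{"travel":[-37,0,0],"twist":0,"hand":0},{"travel":[-40,0,0],"twist":0,"hand":0},{"travel":[-43,0,0],"twist":0,"hand":0},{"travel":[-46,0,0],"twist":0,"hand":0},{"travel":[-48,0,0],"twist":0,"hand":0},{"travel":[-50,0,0],"twist":0,"hand":0},{"travel":[-50,0,0],"twist":0,"hand":0}])

```text
t: 7.45
position: [557.8, 117.2, 126.7]
tcp_rot: [-180.0, 0.0, 16.4]
wrist_force: [1.7, 0.8, 2.0]
grip_width: 0.6
```

```bash
cat >> h.py <<'E'
def handle_est():
    for n in ('top','side'):
        r=spotter.pinpoint(n,'handle')
        if r:
            x=r[0];o=[]
            h=tolocal(atz(n,*x['pixel'],180));print(n,'handle pix',x['pixel'],round(x['conf'],2),'loc@180',h.round(1),'stick',round(np.arctan2(h[0],150),3),'cross',round(np.arctan2(-h[1],150),3))
    
E
python3 -c "
from h import *
look(4);handle_est()
"
```

```text
t 7.45 loc [ 28.8  38.1 126.7] rot [-180.     0.    16.4] F [1.7 0.8 2. ] w 0.6
top handle pix [166.4, 255.1] 0.51 loc@180 [  2.2  32.4 180. ] stick 0.015 cross -0.212
side handle pix [167.1, 257.5] 0.87 loc@180 [ -2.3  27.1 180. ] stick -0.016 cross -0.179
```

View pics/both4.png

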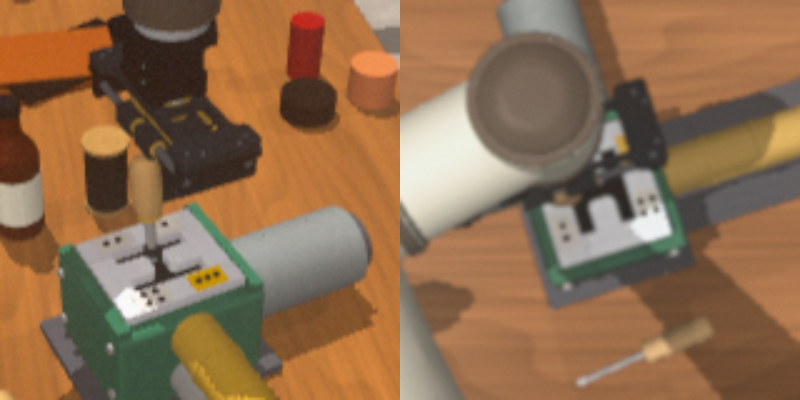

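Call:
play_rows(rows=[{"travel":[10,0,0],"twist":0,"hand":0},{"travel":[26,0,0],"twist":0,"hand":0},{"travel":[26,-18,0],"twist":0,"hand":0},{"travel":[26,-36,0],"twist":0,"hand":0},{"travel":[26,-54,0],"twist":0,"hand":0},{"travel":[26,-57,0],"twist":0,"hand":0},{"travel":[10,-57,0],"twist":0,"hand":0},{"travel":[-10,-57,0],"twist":0,"hand":0},{"travel":[-28,-57,0],"twist":0,"hand":0},{"travel":[-29,-57,0],"twist":0,"hand":0}])

```text
t: 8.9
position: [513.1, 163.4, 127.0]
tcp_rot: [-180.0, 0.0, 16.4]
wrist_force: [0.7, 0.2, 0.2]
grip_width: 0.6
```

```bash
python3 -c "
from h import *
look(5);handle_est()
"
```

```text
t 8.9 loc [ -0.9  95.1 127. ] rot [-180.     0.    16.4] F [0.7 0.2 0.2] w 0.6
top handle pix [166.3, 255.5] 0.52 loc@180 [  2.2  31.4 180. ] stick 0.015 cross -0.207
side handle pix [164.0, 258.6] 0.57 loc@180 [  4.9  36.2 180. ] stick 0.033 cross -0.237
```

View pics/both5.png

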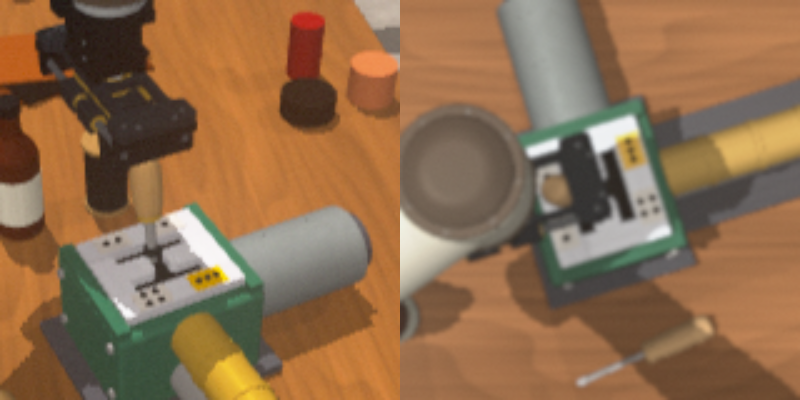

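Call:
play_rows(rows=[{"travel":[0,6,0],"twist":0,"hand":0},{"travel":[0,12,0],"twist":0,"hand":0},{"travel":[0,17,0],"twist":0,"hand":0},{"travel":[0,20,0],"twist":0,"hand":0},{"travel":[0,23,0],"twist":0,"hand":0},{"travel":[0,26,0],"twist":0,"hand":0},{"travel":[0,29,0],"twist":0,"hand":0},{"travel":[0,32,0],"twist":0,"hand":0},{"travel":[0,35,0],"twist":0,"hand":0}])

```text
t: 10.22
position: [525.1, 130.8, 127.3]
tcp_rot: [-180.0, -0.1, 16.5]
wrist_force: [0.4, 4.2, 3.6]
grip_width: 0.7
```

```bash
python3 -c "
from h import *
look(6);handle_est()
"
```

```text
t 10.225 loc [  1.3  60.4 127.3] rot [-1.80e+02 -1.00e-01  1.65e+01] F [0.4 4.2 3.6] w 0.7
top handle pix [215.6, 192.6] 0.35 loc@180 [-63.2 199.4 180. ] stick -0.399 cross -0.926
side handle pix [164.9, 262.5] 0.69 loc@180 [ 11.4  29.2 180. ] stick 0.076 cross -0.192
```

View pics/both6.png

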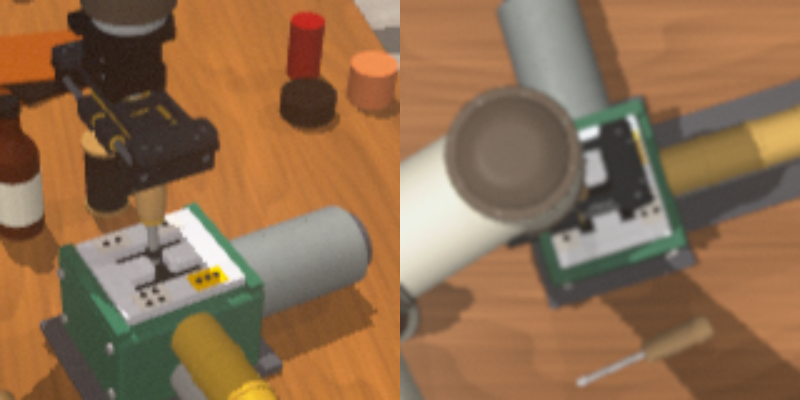

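Contact made at about 4 N. The stem is entering the cross channel, so I carry on.

Call:
play_rows(rows=[{"travel":[0,4,0],"twist":0,"hand":0},{"travel":[0,7,0],"twist":0,"hand":0},{"travel":[0,10,0],"twist":0,"hand":0},{"travel":[0,13,0],"twist":0,"hand":0},{"travel":[0,16,0],"twist":0,"hand":0},{"travel":[0,19,0],"twist":0,"hand":0},{"travel":[0,22,0],"twist":0,"hand":0},{"travel":[0,25,0],"twist":0,"hand":0}])

```text
t: 11.42
position: [531.9, 106.2, 126.8]
tcp_rot: [-180.0, -0.0, 16.4]
wrist_force: [-0.7, 2.4, 2.3]
grip_width: 0.4
```

```bash
python3 -c "
from h import *
look(7);handle_est()
"
```

```text
t 11.425 loc [  0.8  34.9 126.8] rot [-180.    -0.    16.4] F [-0.7  2.4  2.3] w 0.4
side handle pix [169.5, 264.0] 0.68 loc@180 [  6.9  12.8 180. ] stick 0.046 cross -0.085
```

View pics/both7.png

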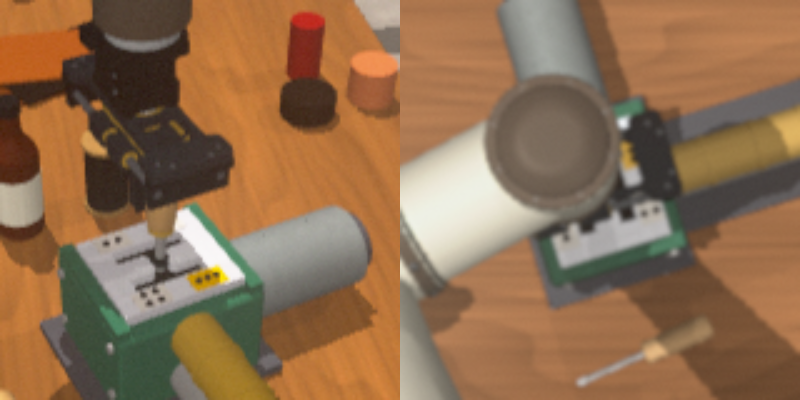

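The stem is sliding along the cross channel under low force. I push to y≈0.

Call:
play_rows(rows=[{"travel":[0,4,0],"twist":0,"hand":0},{"travel":[0,7,0],"twist":0,"hand":0},{"travel":[0,10,0],"twist":0,"hand":0},{"travel":[0,13,0],"twist":0,"hand":0},{"travel":[0,16,0],"twist":0,"hand":0},{"travel":[0,19,0],"twist":0,"hand":0},{"travel":[0,22,0],"twist":0,"hand":0},{"travel":[0,25,0],"twist":0,"hand":0},{"travel":[0,28,0],"twist":0,"hand":0},{"travel":[0,31,0],"twist":0,"hand":0},{"travel":[0,33,0],"twist":0,"hand":0}])

```text
t: 13.0
position: [540.9, 74.5, 126.3]
tcp_rot: [-180.0, -0.0, 16.4]
wrist_force: [0.2, 2.4, -0.2]
grip_width: 0.5
```

```bash
python3 -c "
from h import *
look(8);handle_est()
"
```

```text
t 13.0 loc [  0.5   1.9 126.3] rot [-180.    -0.    16.4] F [ 0.2  2.4 -0.2] w 0.5
side handle pix [180.4, 269.2] 0.64 loc@180 [  0. -26. 180.] stick 0.0 cross 0.171
```

View pics/both8.png

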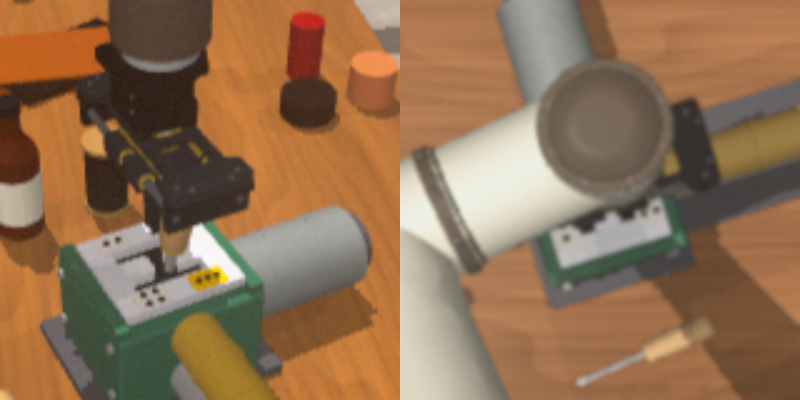

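Call:
play_rows(rows=[{"travel":[0,2,0],"twist":0,"hand":0},{"travel":[0,3,0],"twist":0,"hand":0},{"travel":[0,4,0],"twist":0,"hand":0}])

```text
t: 13.58
position: [541.9, 70.5, 126.3]
tcp_rot: [-180.0, 0.0, 16.4]
wrist_force: [-0.1, 3.1, -1.2]
grip_width: 0.2
```

Call:
play_rows(rows=[{"travel":[0,1,0],"twist":0,"hand":0},{"travel":[0,2,0],"twist":0,"hand":0},{"travel":[0,3,0],"twist":0,"hand":0}])

```text
t: 13.95
position: [542.7, 67.6, 126.3]
tcp_rot: [-180.0, 0.0, 16.4]
wrist_force: [0.9, 2.3, -0.9]
grip_width: 0.4
```

```bash
python3 -c "
from h import *
im,d,W,_,_=look(9);handle_est()
cv2.imwrite('pics/s9.png',cv2.resize(im[140:230,220:320],None,fx=6,fy=6,interpolation=2))
"
```

```text
t 13.95 loc [  0.2  -5.2 126.3] rot [-180.     0.    16.4] F [ 0.9  2.3 -0.9] w 0.4
side handle pix [183.3, 271.8] 0.71 loc@180 [  0.6 -37.1 180. ] stick 0.004 cross 0.242
```

View pics/s9.png

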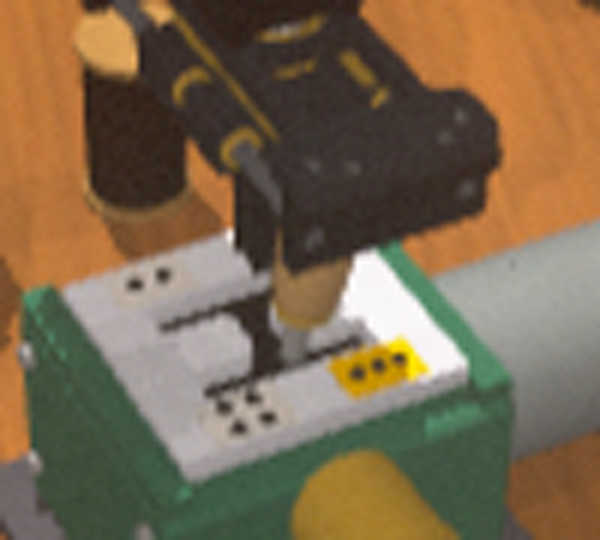

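Stem now sits in the right arm mid-gate (cross about 0.24). I go round behind the handle.

Call:
play_rows(rows=[{"travel":[0,-12,0],"twist":0,"hand":0},{"travel":[0,-28,0],"twist":0,"hand":0},{"travel":[-20,-28,0],"twist":0,"hand":0},{"travel":[-40,-28,0],"twist":0,"hand":0},{"travel":[-55,-28,0],"twist":0,"hand":0},{"travel":[-55,-10,0],"twist":0,"hand":0},{"travel":[-55,10,0],"twist":0,"hand":0},{"travel":[-55,28,0],"twist":0,"hand":0},{"travel":[-55,28,0],"twist":0,"hand":0}])

```text
t: 15.28
position: [497.9, 24.8, 126.5]
tcp_rot: [180.0, 0.0, 16.3]
wrist_force: [0.0, 0.4, 0.5]
grip_width: 0.6
```

```bash
python3 -c "
from h import *
im,d,W,_,_=look(10);handle_est()
"
```

```text
t 15.275 loc [-54.9 -33.5 126.5] rot [180.    0.   16.3] F [0.  0.4 0.5] w 0.6
```

View pics/both10.png

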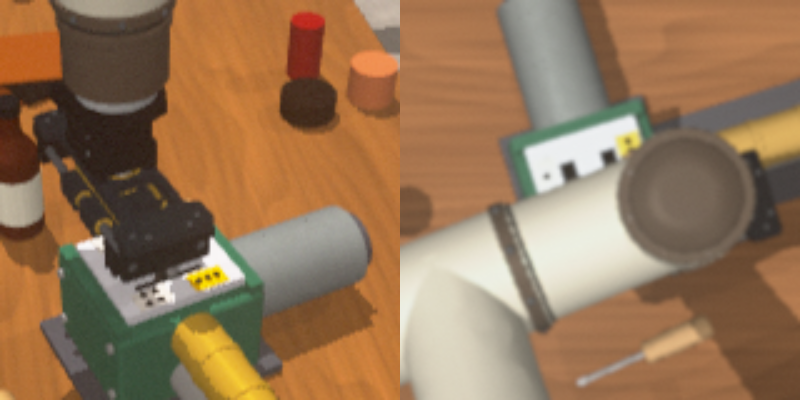

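Call:
play_rows(rows=[{"travel":[8,0,0],"twist":0,"hand":0},{"travel":[16,0,0],"twist":0,"hand":0},{"travel":[22,0,0],"twist":0,"hand":0},{"travel":[26,0,0],"twist":0,"hand":0},{"travel":[29,0,0],"twist":0,"hand":0},{"travel":[32,0,0],"twist":0,"hand":0},{"travel":[35,0,0],"twist":0,"hand":0},{"travel":[38,0,0],"twist":0,"hand":0},{"travel":[41,0,0],"twist":0,"hand":0},{"travel":[44,0,0],"twist":0,"hand":0}])

```text
t: 16.73
position: [540.0, 38.1, 126.5]
tcp_rot: [180.0, 0.0, 16.4]
wrist_force: [-2.0, -1.5, 1.6]
grip_width: 0.3
```

```bash
python3 -c "
from h import *
im,d,W,_,_=look(11);handle_est()
"
```

```text
t 16.725 loc [-10.7 -32.7 126.5] rot [180.    0.   16.4] F [-2.  -1.5  1.6] w 0.3
top handle pix [213.3, 190.3] 0.27 loc@180 [-56.7 202.9 180. ] stick -0.361 cross -0.934
```

View pics/both11.png

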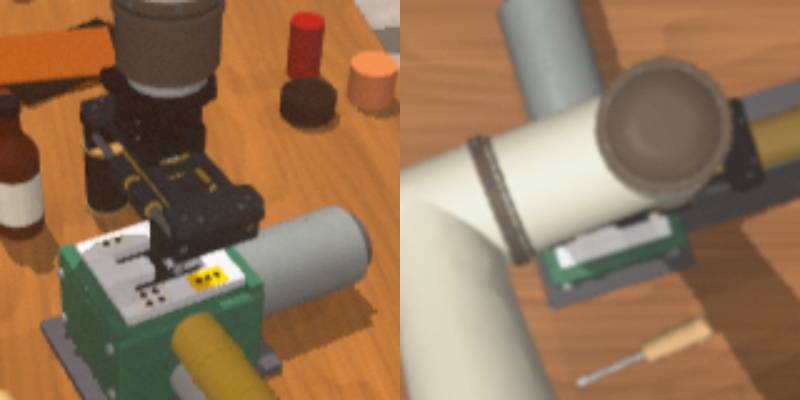

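Contact at about 2.5 N, and the lever is moving. I continue to x≈13.

Call:
play_rows(rows=[{"travel":[4,0,0],"twist":0,"hand":0},{"travel":[7,0,0],"twist":0,"hand":0},{"travel":[10,0,0],"twist":0,"hand":0},{"travel":[13,0,0],"twist":0,"hand":0},{"travel":[16,0,0],"twist":0,"hand":0},{"travel":[19,0,0],"twist":0,"hand":0},{"travel":[21,0,0],"twist":0,"hand":0},{"travel":[23,0,0],"twist":0,"hand":0}])

```text
t: 17.92
position: [562.3, 44.8, 126.3]
tcp_rot: [180.0, 0.0, 16.4]
wrist_force: [-2.2, -0.7, -0.7]
grip_width: 0.7
```

Call:
play_rows(rows=[{"travel":[1,0,0],"twist":0,"hand":0},{"travel":[2,0,0],"twist":0,"hand":0},{"travel":[3,0,0],"twist":0,"hand":0}])

```text
t: 18.3
position: [565.3, 45.6, 126.4]
tcp_rot: [-180.0, -0.0, 16.4]
wrist_force: [-2.3, -0.2, -0.6]
grip_width: 0.3
```

```bash
python3 -c "
from h import *
im,d,W,_,_=look(12);handle_est()
"
```

```text
t 18.3 loc [ 15.7 -32.6 126.4] rot [-180.    -0.    16.4] F [-2.3 -0.2 -0.6] w 0.3
side handle pix [173.5, 242.8] 0.73 loc@180 [-41.6  21.4 180. ] stick -0.27 cross -0.141
```

View pics/both12.png

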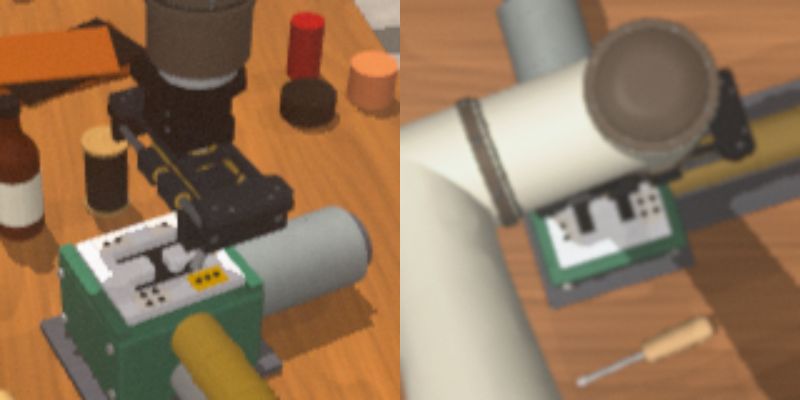

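Call:
play_rows(rows=[{"travel":[1,0,0],"twist":0,"hand":0},{"travel":[2,0,0],"twist":0,"hand":0}])

```text
t: 18.75
position: [566.9, 46.1, 126.3]
tcp_rot: [-180.0, 0.0, 16.4]
wrist_force: [-3.0, -1.3, -0.3]
grip_width: 0.3
```

Call:
play_rows(rows=[{"travel":[1,0,0],"twist":0,"hand":0},{"travel":[2,0,0],"twist":0,"hand":0}])

```text
t: 19.0
position: [568.1, 46.4, 126.0]
tcp_rot: [-180.0, 0.1, 16.4]
wrist_force: [-4.4, -0.2, -0.1]
grip_width: 0.3
```

Call:
play_rows(rows=[{"travel":[1,0,0],"twist":0,"hand":0},{"travel":[2,0,0],"twist":0,"hand":0}])

```text
t: 19.25
position: [568.9, 46.6, 125.7]
tcp_rot: [-180.0, 0.3, 16.4]
wrist_force: [-5.8, -1.0, 0.3]
grip_width: -0.1
```

Call:
play_rows(rows=[{"travel":[1,0,0],"twist":0,"hand":0},{"travel":[2,0,0],"twist":0,"hand":0}])

```text
t: 19.5
position: [569.1, 46.6, 125.5]
tcp_rot: [-180.0, 0.5, 16.4]
wrist_force: [-7.7, -1.0, 2.1]
grip_width: 0.3
```

The force is rising and travel has stopped, so the lever is at the end of its slot. I back off, lift, and move away left to see it.

Call:
play_rows(rows=[{"travel":[-8,0,0],"twist":0,"hand":0},{"travel":[-25,0,0],"twist":0,"hand":0},{"travel":[-45,0,0],"twist":0,"hand":0},{"travel":[-60,0,-20],"twist":0,"hand":0},{"travel":[-70,0,-50],"twist":0,"hand":0},{"travel":[-75,0,-90],"twist":0,"hand":0},{"travel":[-75,0,-120],"twist":0,"hand":0},{"travel":[-75,-40,-130],"twist":0,"hand":0},{"travel":[-75,-80,-130],"twist":0,"hand":0},{"travel":[-75,-120,-130],"twist":0,"hand":0},{"travel":[-75,-160,-130],"twist":0,"hand":0},{"travel":[-75,-200,-130],"twist":0,"hand":0},{"travel":[-75,-240,-130],"twist":0,"hand":0},{"travel":[-75,-280,-130],"twist":0,"hand":0},{"travel":[-75,-310,-130],"twist":0,"hand":0},{"travel":[-75,-310,-130],"twist":0,"hand":0}])

```text
t: 21.5
position: [411.3, 326.0, 256.9]
tcp_rot: [-179.8, 0.3, 16.6]
wrist_force: [-0.6, -0.5, -0.2]
grip_width: 0.7
```

```bash
python3 -c "
from h import *
im,d,W,im2,d2=look(13);handle_est()
cv2.imwrite('pics/full13.png',np.hstack([cv2.resize(im,(400,300)),cv2.resize(im2,(400,300))]))
for q in ['dye','spool','awl']: print(q,[(x['pixel'],round(x['conf'],2)) for x in spotter.pinpoint('top',q)[:1]],[(x['pixel'],round(x['conf'],2)) for x in spotter.pinpoint('side',q)[:1]])
p,R,t=cam('top')
yy,xx=np.mgrid[0:384,0:512];C=np.stack([(xx-p['cx'])/p['fx']*d2,(yy-p['cy'])/p['fy']*d2,d2],-1)-t;W=C@R
b=(abs(W[...,0]-575)<70)&(abs(W[...,1]-70)<80)&(d2>0)&(W[...,2]>190)&(W[...,2]<225)
T=tolocal(W[b].mean(0));print(b.sum(),'top',T,'stick',np.arctan2(T[0],T[2]-30),'cross',np.arctan2(-T[1],T[2]-30))
"
```

```text
t 21.5 loc [-52.4 279.9 256.9] rot [-179.8    0.3   16.6] F [-0.6 -0.5 -0.2] w 0.7
top handle pix [139.5, 278.2] 0.65 loc@180 [ 45.6 -35.6 180. ] stick 0.295 cross 0.233
side handle pix [179.6, 292.5] 0.65 loc@180 [ 46.7 -46.4 180. ] stick 0.302 cross 0.3
dye [([213.6, 193.3], 0.58)] [([179.6, 208.1], 0.76)]
spool [([176.6, 182.2], 0.95)] [([173.9, 242.2], 0.84)]
awl [([229.2, 286.7], 0.91)] [([252.8, 199.5], 0.6)]
138 top [ 50.04124317 -33.79897993 200.84906608] stick 0.2849279554705597 cross 0.19530764183298055
```

View pics/both13.png

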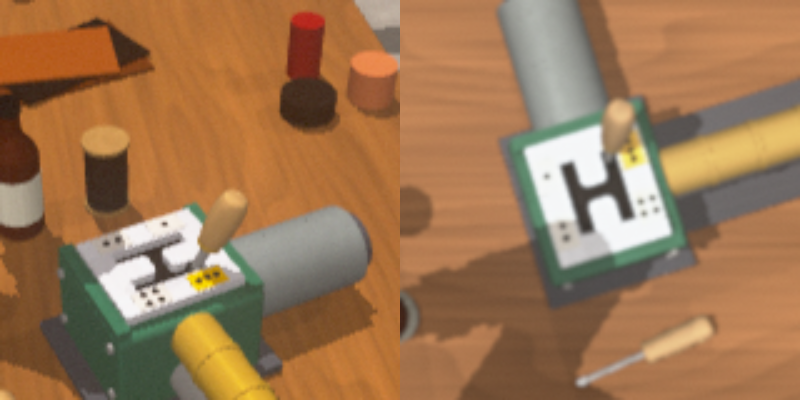

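View pics/full13.png

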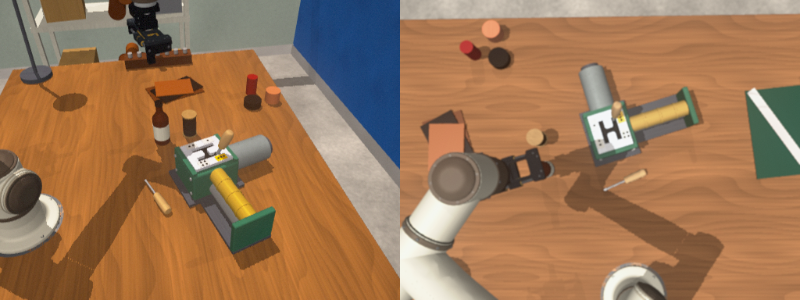

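```bash
python3 -c "
from h import *
im,_=optics.snapshot('side');a=cv2.imread('pics/side0.png')
for nm,(r0,r1,c0,c1) in dict(dye=(125,190,190,222),spool=(135,178,230,255),awl=(225,280,180,222)).items():
    s=cv2.phaseCorrelate(cv2.cvtColor(a[r0:r1,c0:c1],6).astype(np.float32),cv2.cvtColor(im[r0:r1,c0:c1],6).astype(np.float32));print(nm,s)
st();print(ctrl.job_done())"
```

```text
dye ((-0.042624691654605584, 0.08350958500277272), 0.9838794792691866)
spool ((0.6569110643973612, 0.5457219441841836), 1.016245851304796)
awl ((0.6026207504658956, 0.028102904254449612), 0.8848757358833595)
t 22.05 loc [-53.5 277.  256.3] rot [-180.     0.5   16.4] F [-0.5 -0.  -0.9] w 0.4
the job is handed in; nothing more can be done
None
```

The lever is home in the third slot and the job is handed in at t = 22 s. With the fingers shut, I pushed the lever back out of slot 1, across to the right, and forward until it stopped. The highest force I read was about 8 N.

**Last checks:**
- **Fore-and-aft tilt:** about 0.285 to 0.30 rad; over 0.25 is needed.
- **Sideways tilt:** the top camera gave 0.195 and 0.23 rad. The side camera gave 0.30, above the 0.28 limit and past the joint's 0.235 end stop, so I take that as detector error. The picture shows the stem in slot 3 beside the yellow plate.
- **Bottle, spool and awl:** image comparison with the start shows shifts under 1 pixel, about 2 mm or less.
- **Hand:** shut and high above the bottle, touching nothing; the wrist force reads about zero.

**Disagreements:**
- **Height reading:** the reported tool height was about 33 mm lower than the fingers appeared in the depth images, while x and y agreed. I went by the cameras for height.
- **End points:** both final pushes went 3 to 4 mm past where I expected. I stopped the forward push when the force rose, and the sideways push when the picture showed the lever across.

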